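# Book in a gable carton with the trigger scanner

### The arm

A 6-joint arm with a two-finger parallel gripper is mounted at the origin on the work surface. World frame = base frame: x ahead of the robot, y to its left, z up, the work surface at z = 0. Lengths are in mm, angles in degrees, forces in N, time in s.
With the tool pointing down it reaches from about 300 to 850 mm from the base axis. Payload 4.2 kg.
Tool frame: the origin (TCP) lies midway between the tips of the shut fingers; the grasp point (between the pads) lies 19 mm behind it; z points along the fingers, x is the direction in which the jaws open and shut, and the axes are right-handed (so a half turn about z gives the same grasp; the last joint's range is limited). The gripper opens to 91 mm and grips with 3 to 60 N. Pads are 32 mm wide; open, the fingers measure 118 mm over their backs; the gripper's body (76 mm by 178 mm) begins 60 mm behind the grasp point.
Start: joints at [-65.489, 18.312, 89.639, -0, 72.044, -1.146], TCP at [248.971, -518.321, 213.976] pointing down, gripper open.
Joint ranges: [-177.97, 177.97], [-48.28, 115.42], [12.27, 149.76], [-77.06, 257.06], [2.81, 150.46], [-146.56, 146.56]. Speed limits (degrees/s): [147.25, 147.25, 180, 180, 180, 180].

### API

Orientations are given as [roll, pitch, yaw] about the fixed x, y, z axes, in that order (R = Rz(yaw) Ry(pitch) Rx(roll)).
In Python, from plant import env gives the robot as it stands. The module is installed in compiled form; this text tells all that it offers.
- The arm moves only by the shell command python3 -m creep 'ROWS'. ROWS is a JSON object of lists of equal length, an entry for each row: "slide": the shift along the world's x, y, z in cm, a list of three; "delta_rot": the turn, a rotation vector about the world's x, y, z in rad, a list of three; "jaw": the finger opening in cm, from 0 to 9.12. In form: {"slide": [[dx, dy, dz], ...], "delta_rot": [[wx, wy, wz], ...], "jaw": [jaw, ...]}. A call has 1 to 12 rows; each row is the pose to reach, as a shift and turn from the pose measured when the call began; what a row does not reach only later rows make up. A row lasts 1/12 s, in which the tool goes at most 41.7 mm and 7.16 degrees, less where a joint would pass 70% of its speed; a pose out of reach is approached as far as the arm can. A call with a gripper value outside its range is refused whole. The fingers move at their own pace and stop on an object; the grip force is fixed at half the most. Time passes only in rows, so rows that repeat a pose let the fingers close. It gives the time, the measured TCP pose, the force and the opening at its end, in the units of the state.
- env.observe(): the state, without advancing time (a new reading comes with each control period).
- env.snapshot(name): name is "side" or "top" or "wrist"; returns a dict with "img" (420x560x3 uint8, red, green, blue), "mtx" (3x3 intrinsics, pixels), "world_to_cam" (4x4, takes a point from world to camera coordinates); the wrist camera has in their place "T_tool_cam" (4x4, takes a point from camera to tool coordinates, whose origin is the TCP and whose axes are the tool frame's). Camera axes: x right, y up, looking along -z (the intrinsics and any distortion apply to the point x, -y, -z); pixel columns grow to the right and rows downward; lengths in mm; the calibration is good to about 2 mm. The wrist camera is an equidistant fisheye: a pixel r from the principal point sees the ray r / f radians off the axis. A picture is of the moment at which its call begins: read the wrist's pose just before it. There is no depth.
- env.job_done(): hands the job in, once; it reports no verdict.
The state is a dict: "time_s": time; "q": joint angles; "dq": joint speeds; "effort": joint torques, N m; "ee_pos": TCP position; "eef_rot": TCP orientation; "force": force on the tool from outside, world axes, zero at the start; "moment": the same for the moment, N m; "finger_gap": finger opening in mm.
Only numpy, scipy, OpenCV 4.12 (cv2) and the standard library are available. Lean on these libraries where they do the work, as an engineer would, in place of code of your own. Each camera call takes 0.05 s, during which the arm holds its last target. There are 200 camera calls.

### The job

At the toy-shop counter, pick up the cordless scanner by its handle without firing it and line its window up on the middle of the barcode label on the gable carton, roughly square to the sloping label and about 10 cm off. Only then squeeze the trigger right home, keep the scanner steady on the label for a good second, and let the trigger go before you turn away. Lay the scanner back down on its counter mat, flat on its side as it was, without dropping it, and leave the carton and the other toys where they stand.

Things in the scene. Friction and masses are not known exactly. Their poses are not given: they have to be found in the camera images.
- scanner: Black cordless pistol scanner, 0.17 kg, lying on its side on the mat. Origin on its underside, below the beam; +x = the way it looks, +z up as it lies, +y head to handle. Head x -43 to 61, y -21 to 21 (nose 24), z 0 to 56. Handle 34 deep, 32 thick (z 12 to 44), starts at x -22, y 21, runs 98 along (-0.17, 0.98) to a flared butt (48 x 16 x 56). Balances 20 headwards of the grip point.
- scanner_window (a point): Centre of the scanner's glass window on the front end of the nose, 28 above the underside; its x axis is the beam, straight out of the window (axes as scanner).
- scanner_grip (a point): Midway between trigger front and back of handle, 28 above the underside, at x -20, y 58 in the scanner's frame (81 behind the window). Its x axis runs square across the handle from back to trigger, 0.175 rad round from the beam about z (z as the scanner's). Fingers closing along it meet the handle's flat back and the trigger, 51 apart, 44 fired. Head is 36 off along the handle, butt 62.
- trigger (a joint): Sprung trigger lever on the front of the scanner's handle, hinged beside the head: 0 rad at rest, 0.25 at its stop (its front goes in 7 mm). Preloaded: a finger force under 11 N leaves it at rest, 12 N starts it, about 18 N brings it to the stop; it springs back when eased. Carry with a grip of 5 to 10 N, fire with 22 to 30 N.
- mat: Grey fabric-topped counter mat, 240 (x) by 260 (y) by 4 thick, fixed; origin at the centre of its underside. The scanner starts on it and belongs on it.
- carton: Brown cardboard gable carton (a box with a 45 degree pitched roof and a flat carrying fin on the ridge), 130 (x) by 116 (y), walls 80 high, ridge at 145, fin up to 169; 0.42 kg, loose. Origin at the centre of its underside; the ridge runs along y, and the roof slope with the label faces -x and up.
- label (a point): Centre of the white barcode label, 52 by 36, stuck on one roof slope of the carton, 113 above the counter. Its z axis points straight out of the label, 45 degrees up.
- puzzle_box: Bystander: flat yellow puzzle box, 140 by 100 by 45 high, with its own barcode on top (not to be scanned). Origin at the centre of its underside.
- block_tin: Bystander: round tin with a steel lid, 86 across, 102 high. Origin at the centre of its underside.
- toy_bus: Bystander: red toy double-decker bus, 120 long by 46 wide by 70 high. Origin at the centre of its underside.
Not all that is in view belongs to the job. Several things look just like the scanner: the one meant starts farthest from the robot's base.

How it is judged:
By the outcome, as a careful person would: the job done as asked, in the order asked, and still so for the second after the job is handed in, with the robot touching nothing.
It also fails if it takes over 54 s, if anything falls off the work surface, if the arm or the gripper's body presses on something with over 40 N, if the wrist force passes 120 N, or if a joint passes its speed limit or range.

## Working session

There is one attempt and no reset: what is moved stays moved. The work goes in short steps, Python scripts to look and compute and a shell command to move; the robot and the scene stay as the last step left them, time stands still between calls to the robot, and variables do not carry over. Pictures are saved under pics/ and viewed, about 8 in all and at most 12, crops included, and the job is handed in when it is done.

```bash
mkdir -p pics; cat > h.py <<'E'
import numpy as np, cv2
from plant import env
from scipy.spatial.transform import Rotation as R
def snap(n,f=None):
    s=env.snapshot(n)
    if f: cv2.imwrite('pics/'+f,s['img'][:,:,::-1])
    return s
def ray(s,u,v,st=None):
    K=s['mtx']
    x=(u-K[0,2])/K[0,0]; y=(v-K[1,2])/K[1,1]
    if 'world_to_cam' in s:
        T=np.linalg.inv(s['world_to_cam']); d=np.array([x,-y,-1])
    else:
        st=st or env.observe()
        W=np.eye(4); W[:3,:3]=R.from_euler('xyz',st['eef_rot'],degrees=True).as_matrix(); W[:3,3]=st['ee_pos']
        T=W@s['T_tool_cam']; r=np.hypot(x,y); k=np.sin(r)/max(r,1e-9)
        d=np.array([x*k,-y*k,-np.cos(r)])
    return T[:3,3],T[:3,:3]@d
def onz(s,u,v,z,st=None):
    o,d=ray(s,u,v,st); return o+d*(z-o[2])/d[2]
E
python3 - <<'E'
from h import *
print(env.observe())
a=snap('top','top0.png');b=snap('side','side0.png')
for s in(a,b): print(s['mtx'],s['world_to_cam'].round(3),s.keys())
E
```

```text
{'time_s': 0.0, 'q': array([-6.54898860e+01,  1.83514278e+01,  8.97061025e+01, -1.64896733e-03,
        7.20444534e+01, -1.14520647e+00]), 'dq': array([ 0.01738972,  0.00664634,  0.09589337, -0.01427221, -0.04180381,
        0.05705005]), 'effort': array([ 1.21481127e-03, -4.12454188e+01, -2.31974477e+01,  7.27169146e-02,
        4.57131083e-02, -1.55977777e-04]), 'ee_pos': array([ 248.73795887, -517.85196017,  213.12448537]), 'eef_rot': array([-1.79999529e+02,  1.01994583e-01, -6.43441694e+01]), 'force': array([-0.00843169,  0.92127643,  1.36213943]), 'moment': array([ 0.0304527 , -0.02890136, -0.01344025]), 'finger_gap': 91.31258337829209}
[[461.65327589   0.         275.77479369]
 [  0.         461.65327589 208.52274527]
 [  0.           0.           1.        ]] [[-1.000000e-02 -1.000000e+00  3.000000e-03  2.095500e+01]
 [ 9.990000e-01 -1.000000e-02  4.600000e-02 -5.198580e+02]
 [-4.600000e-02  4.000000e-03  9.990000e-01 -1.031252e+03]
 [ 0.000000e+00  0.000000e+00  0.000000e+00  1.000000e+00]] dict_keys(['img', 'mtx', 'world_to_cam'])
[[463.42695207   0.         280.8220608 ]
 [  0.         463.42695207 209.02850909]
 [  0.           0.           1.        ]] [[-8.75000e-01 -4.84000e-01 -1.60000e-02  4.53284e+02]
 [ 3.03000e-01 -5.73000e-01  7.62000e-01 -2.22295e+02]
 [-3.78000e-01  6.62000e-01  6.48000e-01 -9.38056e+02]
 [ 0.00000e+00  0.00000e+00  0.00000e+00  1.00000e+00]] dict_keys(['img', 'mtx', 'world_to_cam'])
```

View pics/top0.png

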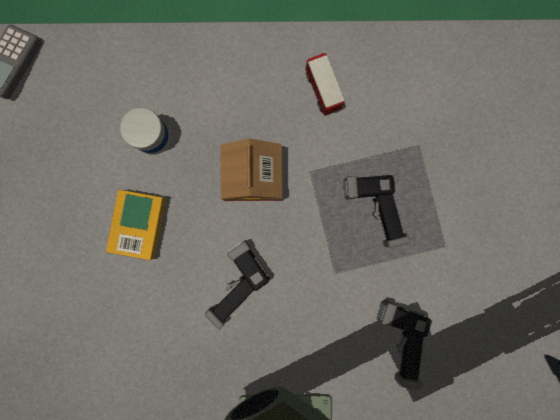

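View pics/side0.png

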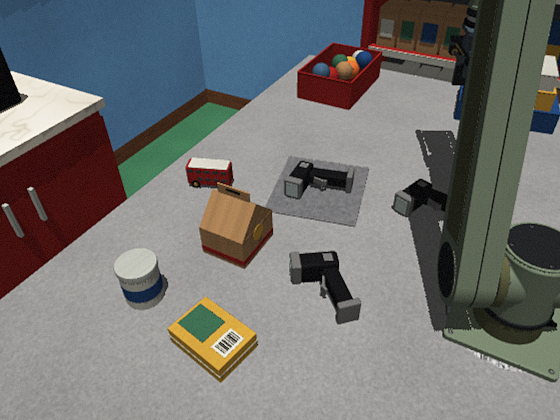

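```bash
python3 - <<'E'
from h import *
s=snap('top'); im=s['img'].astype(int)
g=im.max(2)
def big(m,box):
    x0,y0,x1,y1=box; M=np.zeros(m.shape,np.uint8); M[y0:y1,x0:x1]=m[y0:y1,x0:x1]
    n,l,st,c=cv2.connectedComponentsWithStats(M); i=1+np.argmax(st[1:,4]); return (l==i).astype(np.uint8)
sc=big(g<62,(315,150,440,265))
print('area',sc.sum())
# handle band rows
for v in range(172,250,4):
    xs=np.where(sc[v])[0]; print(v,xs.min() if len(xs) else None,xs.max() if len(xs) else None,len(xs))
lab=big((im.min(2)>120),(255,150,285,190)); c=max(cv2.findContours(lab,0,2)[0],key=cv2.contourArea)
r=cv2.minAreaRect(c);print('label',r,lab.sum())
for p in [r[0],*cv2.boxPoints(r)]: print(onz(s,*p,113).round(1))
for p in [(378,186),(346,187),(388,215),(397,241)]: print(p,onz(s,*p,40).round(1))
for p in [(310,170),(419,146),(445,246),(334,273)]: print('mat',onz(s,*p,4).round(1))
cv2.imwrite('pics/crop1.png',cv2.resize(s['img'][140:290,200:450,::-1],None,fx=3.2,fy=3.2,interpolation=cv2.INTER_CUBIC))
E
```

```text
area 1522
172 None None 0
176 372 392 21
180 357 393 27
184 357 394 28
188 357 394 29
192 358 393 36
196 358 392 35
200 373 393 21
204 375 395 18
208 375 396 19
212 379 397 19
216 380 398 19
220 381 399 19
224 382 400 19
228 383 401 19
232 384 402 19
236 386 405 20
240 384 390 7
244 384 387 4
248 None None 0
label ((261.0, 159.0), (0.0, 0.0), 0.0) 1
[617.3  45.6 113. ]
[617.3  45.6 113. ]
[617.3  45.6 113. ]
[617.3  45.6 113. ]
[617.3  45.6 113. ]
(378, 186) [ 566.3 -210.    40. ]
(346, 187) [ 564.7 -139.3   40. ]
(388, 215) [ 502.1 -230.7   40. ]
(397, 241) [ 444.8 -249.2   40. ]
mat [607.8 -63.3   4. ]
mat [ 660.8 -314.1    4. ]
mat [ 431.5 -367.7    4. ]
mat [ 373.  -114.5    4. ]
```

View pics/crop1.png

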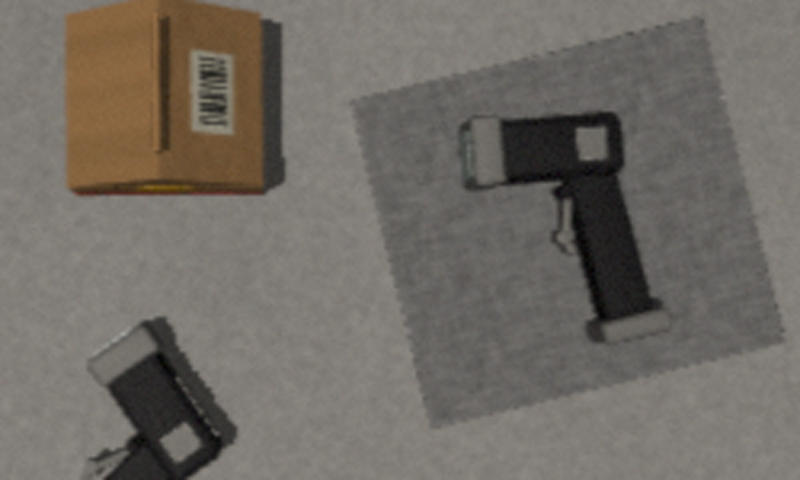

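```bash
python3 - <<'E'
from h import *
s=snap('top')
P=lambda x,y:(200+x/3.2,140+y/3.2)
for n,x,y,z in [('rear',622,144,50),('nose',462,152,40),('headTL',465,120,60),('headTR',615,112,60),('headBL',470,188,60),('headBR',600,179,60),('hL1',590,215,48),('hL2',610,315,48),('hR1',622,185,48),('hR2',653,300,48),
 ('lab',212.5,92,113),('finA',162,17,169),('finB',160,150,169),('eaveA',262,12,80),('eaveB',263,188,80),('butt',628,328,60)]:
    print(n,onz(s,*P(x,y),z).round(1))
E
```

```text
rear [ 567.2 -243.5   50. ]
nose [ 563.7 -135.7   40. ]
headTL [ 583.5 -135.    60. ]
headTR [ 588.  -236.6   60. ]
headBL [ 537.5 -137.6   60. ]
headBR [ 542.7 -225.5   60. ]
hL1 [ 519.  -221.1   48. ]
hL2 [ 450.8 -233.4   48. ]
hR1 [ 539.3 -243.5   48. ]
hR2 [ 460.7 -262.9   48. ]
lab [597.1  34.7 113. ]
finA [635.4  63.9 169. ]
finB [554.9  65.6 169. ]
eaveA [654.6   1.8  80. ]
eaveB [537.4   2.4  80. ]
butt [ 442.2 -242.3   60. ]
```

```bash
python3 -m creep '{"slide":[[2,2.3,0],[4.5,5.2,0.3],[7,8,0.5],[9.5,11,0.8],[12,13.8,1],[14.5,16.6,1],[17,19.5,1],[19.5,22.4,1],[22,25.3,1],[24.5,28,1],[25.8,29.6,1],[25.8,29.6,1]],"delta_rot":[[0,0,-0.02],[0,0,-0.04],[0,0,-0.06],[0,0,-0.08],[0,0,-0.1],[0,0,-0.12],[0,0,-0.14],[0,0,-0.16],[0,0,-0.18],[0,0,-0.2],[0,0,-0.22],[0,0,-0.22]],"jaw":[9.1,9.1,9.1,9.1,9.1,9.1,9.1,9.1,9.1,9.1,9.1,9.1]}'
python3 - <<'E'
from h import *
st=env.observe(); s=snap('wrist','w1.png'); print(st['time_s'],st['ee_pos'],st['eef_rot'],st['q'].round(1)); print(s['mtx'],s['T_tool_cam'].round(3))
E
```

```text
time_s: 1.2
ee_pos: [509.2, -218.8, 223.1]
eef_rot: [-179.9, 0.1, -76.7]
force: [-0.4, 0.4, 0.8]
finger_gap: 91.1
1.2 [ 509.20184164 -218.76401158  223.0789755 ] [-1.79934645e+02  1.37324886e-01 -7.67178702e+01] [-24.5  16.1  91.5   0.2  72.4  52.1]
[[325.1922621    0.         277.37338772]
 [  0.         325.1922621  214.01510046]
 [  0.           0.           1.        ]] [[ 1.00000e+00  1.00000e-03 -1.00000e-03 -2.03000e-01]
 [ 0.00000e+00 -9.64000e-01 -2.67000e-01 -7.50140e+01]
 [-1.00000e-03  2.67000e-01 -9.64000e-01 -1.72044e+02]
 [ 0.00000e+00  0.00000e+00  0.00000e+00  1.00000e+00]]
```

View pics/w1.png

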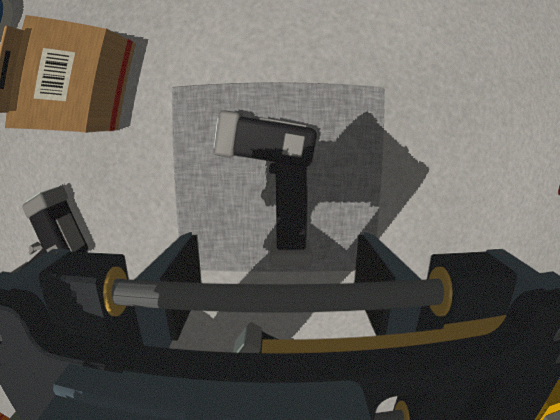

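```bash
python3 - <<'E'
from h import *
s=snap('wrist'); st=env.observe()
im=s['img']; cv2.imwrite('pics/w1c.png',cv2.resize(im[80:270,170:400,::-1],None,fx=3.2,fy=3.2,interpolation=cv2.INTER_CUBIC))
for n,u,v,z in [('hL',277,200,48),('hR',306,200,48),('hL',277,240,48),('hR',305,240,48),('nT',220,111,60),('nB',217,155,60),('rT',317,127,60),('rB',309,163,60),
 ('lab',54,75,113),('l1',46,48,126),('l2',75,52,126),('l3',65,101,100),('l4',35,98,100)]:
    print(n,onz(s,u,v,z,st).round(1))
E
```

```text
hL [ 501.4 -222.5   48. ]
hR [ 508.7 -253.5   48. ]
hL [ 456.1 -233.1   48. ]
hR [ 463.3 -264.2   48. ]
nT [ 582.5 -143.6   60. ]
nB [ 537.  -150.1   60. ]
rT [ 588.5 -244.2   60. ]
rB [ 550.1 -245.2   60. ]
lab [594.2  30.6 113. ]
l1 [620.5  38.8 126. ]
l2 [617.3  -1.3 126. ]
l3 [568.5  19.1 100. ]
l4 [568.  65. 100.]
```

View pics/w1c.png

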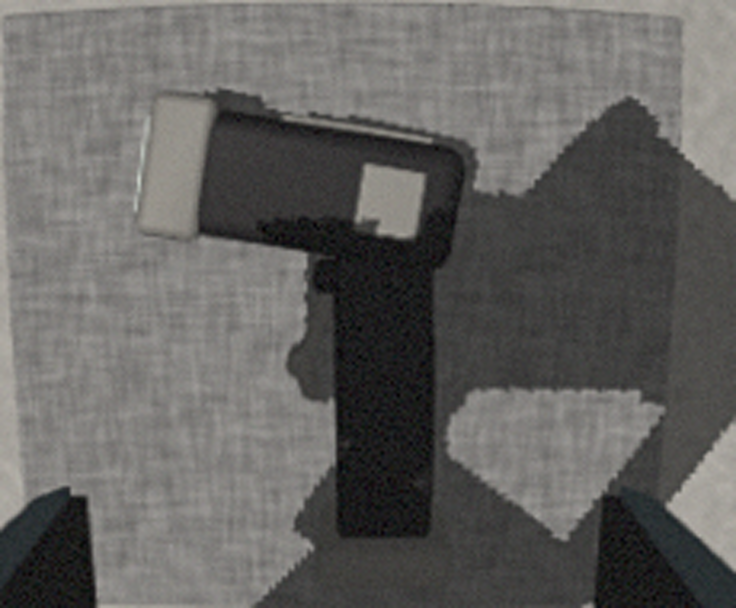

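```bash
python3 -m creep '{"slide":[[-0.2,-0.8,-2],[-0.2,-0.8,-5],[-0.2,-0.8,-8],[-0.2,-0.8,-11],[-0.2,-0.8,-14],[-0.2,-0.8,-16.5],[-0.2,-0.8,-18.5],[-0.2,-0.8,-20],[-0.2,-0.8,-20.6],[-0.2,-0.8,-21],[-0.2,-0.8,-21],[-0.2,-0.8,-21]],"delta_rot":[[0,0,0],[0,0,0],[0,0,0],[0,0,0],[0,0,0],[0,0,0],[0,0,0],[0,0,0],[0,0,0],[0,0,0],[0,0,0],[0,0,0]],"jaw":[9.1,9.1,9.1,9.1,9.1,9.1,9.1,9.1,8.5,7.5,6.5,6.0]}'
python3 - <<'E'
from h import *
st=env.observe(); s=snap('wrist'); im=s['img']; print(st['finger_gap'],st['force'],st['ee_pos'])
cv2.imwrite('pics/w2.png',cv2.resize(np.clip(im[60:330,120:440,::-1].astype(float)*2,0,255).astype(np.uint8),None,fx=2.2,fy=2.2,interpolation=cv2.INTER_CUBIC))
E
```

```text
time_s: 2.3
ee_pos: [505.2, -230.3, 13.9]
eef_rot: [-180.0, 0.0, -76.9]
force: [0.6, 0.2, -0.5]
finger_gap: 67.9
67.88061726390465 [ 0.64957913  0.16698058 -0.54962145] [ 505.18996986 -230.29920138   13.92358791]
```

View pics/w2.png

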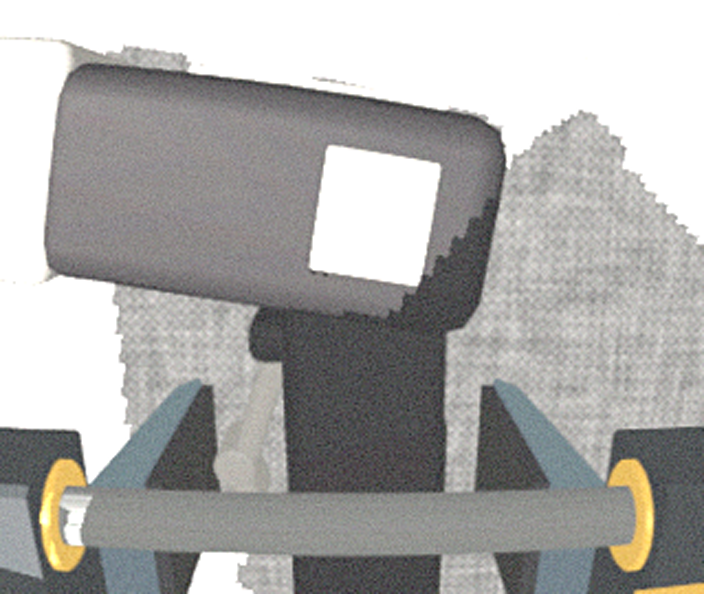

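```bash
python3 -m creep '{"slide":[[0.05,0.2,0],[0.1,0.3,0],[0.1,0.3,0],[0.1,0.3,0],[0.1,0.3,0],[0.1,0.3,0]],"delta_rot":[[0,0,0],[0,0,0],[0,0,0],[0,0,0],[0,0,0],[0,0,0]],"jaw":[6.5,6.0,5.5,5.4,5.3,5.3]}'
python3 -m creep '{"slide":[[0,0,0],[0,0,0],[0,0,0],[0,0,0]],"delta_rot":[[0,0,0],[0,0,0],[0,0,0],[0,0,0]],"jaw":[5.2,5.1,5.1,5.1]}'
python3 -c "
from h import *
for i in range(3): st=env.observe(); print(st['finger_gap'],st['force'],st['moment'])"
```

```text
time_s: 2.85
ee_pos: [506.4, -226.9, 14.3]
eef_rot: [-180.0, 0.0, -76.8]
force: [-0.0, 1.9, 1.5]
finger_gap: 52.7
time_s: 3.18
ee_pos: [506.4, -226.8, 14.3]
eef_rot: [-180.0, 0.0, -76.8]
force: [-0.0, 2.2, 1.1]
finger_gap: 50.8
50.76364099628862 [-0.04963419  2.20451523  1.10448438] [ 0.32519576 -0.016125    0.08889688]
50.76364099628862 [-0.04963419  2.20451523  1.10448438] [ 0.32519576 -0.016125    0.08889688]
50.76364099628862 [-0.04963419  2.20451523  1.10448438] [ 0.32519576 -0.016125    0.08889688]
```

```bash
for j in 1; do python3 -m creep '{"slide":[[0,0,0],[0,0,0],[0,0,0]],"delta_rot":[[0,0,0],[0,0,0],[0,0,0]],"jaw":[5.05,5.05,5.05]}'; done
python3 -m creep '{"slide":[[0,0,0],[0,0,0],[0,0,0]],"delta_rot":[[0,0,0],[0,0,0],[0,0,0]],"jaw":[5.0,5.0,5.0]}'
```

```text
time_s: 3.43
ee_pos: [506.3, -227.0, 14.3]
eef_rot: [-180.0, 0.0, -76.8]
force: [-1.4, 1.7, 1.4]
finger_gap: 50.5
time_s: 3.68
ee_pos: [506.3, -227.1, 14.3]
eef_rot: [-180.0, -0.0, -76.8]
force: [-1.0, 0.5, 1.0]
finger_gap: 50.2
```

```bash
python3 - <<'E'
from h import *
for i in range(4):
    s=snap('wrist'); st=env.observe(); print(round(st['finger_gap'],2),st['force'].round(2))
E
python3 -m creep '{"slide":[[0,0,0.2],[0,0,0.5],[0,0,1],[0,0,1.5],[0,0,2]],"delta_rot":[[0,0,0],[0,0,0],[0,0,0],[0,0,0],[0,0,0]],"jaw":[5.0,5.0,5.0,5.0,5.0]}'
python3 - <<'E'
from h import *
s=snap('wrist'); im=s['img']
for i in range(3):
    snap('wrist'); st=env.observe(); print(round(st['finger_gap'],2),st['force'].round(2),st['ee_pos'].round(1))
cv2.imwrite('pics/w3.png',cv2.resize(np.clip(im[60:330,120:440,::-1].astype(float)*2,0,255).astype(np.uint8),None,fx=2.2,fy=2.2,interpolation=cv2.INTER_CUBIC))
E
```

```text
49.6 [-1.71 -0.03  1.13]
50.08 [-0.61 -0.26  0.97]
49.89 [-0.24 -0.23  0.24]
50.27 [-0.17 -0.15  0.87]
time_s: 4.3
ee_pos: [506.4, -227.1, 34.8]
eef_rot: [-180.0, -0.0, -76.8]
force: [0.6, 0.6, -2.6]
finger_gap: 50.1
50.01 [ 0.63  0.39 -1.35] [ 507.  -227.4   35.4]
49.91 [ 0.01  0.35 -2.72] [ 506.7 -227.3   35. ]
50.02 [ 0.49 -0.81 -1.81] [ 506.4 -227.2   34.6]
```

View pics/w3.png

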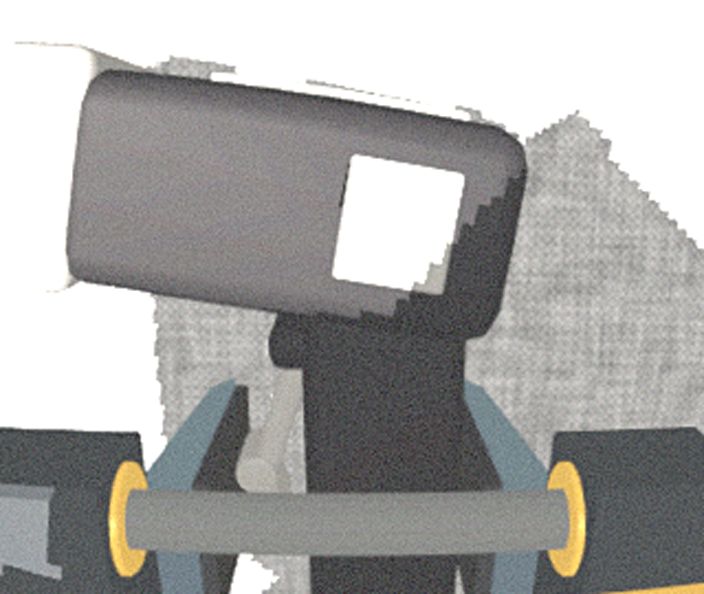

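```bash
python3 -m creep '{"slide":[[0,0,-0.5],[0,0,-1],[0,0,-1.5],[0,0,-1.7],[0,0,-1.7],[0,0,-1.7],[0,0,-1.5],[0,0,-1],[0,0,0],[0,0,1],[0,0,2],[0,0,2]],"delta_rot":[[0,0,0],[0,0,0],[0,0,0],[0,0,0],[0,0,0],[0,0,0],[0,0,0],[0,0,0],[0,0,0],[0,0,0],[0,0,0],[0,0,0]],"jaw":[5.0,5.0,5.0,5.0,5.05,5.05,5.05,5.05,5.05,5.05,5.05,5.05]}'
python3 - <<'E'
from h import *
s=snap('wrist'); im=s['img']
g=[]
for i in range(5):
    snap('wrist'); st=env.observe(); g.append(st['finger_gap']); print(st['force'].round(2),st['moment'].round(3))
print(np.mean(g),st['ee_pos'])
cv2.imwrite('pics/w4.png',cv2.resize(np.clip(im[60:330,120:440,::-1].astype(float)*2,0,255).astype(np.uint8),None,fx=2.2,fy=2.2,interpolation=cv2.INTER_CUBIC))
a=cv2.imread('pics/w3.png')
def sq(a):
    m=(a[140:310,310:480].min(2)>200).astype(np.uint8); c=max(cv2.findContours(m,0,2)[0],key=cv2.contourArea); return cv2.minAreaRect(c)
print(sq(a),sq(cv2.imread('pics/w4.png')))
# label from top image, corner-based
t=snap('top'); im=t['img'][:, :, ::-1]
cv2.imwrite('pics/t2.png',cv2.resize(im[130:210,215:295],None,fx=7,fy=7,interpolation=cv2.INTER_CUBIC))
E
```

```text
time_s: 5.5
ee_pos: [508.2, -228.0, 57.7]
eef_rot: [-179.7, -0.2, -76.8]
force: [-0.1, -0.1, -1.6]
finger_gap: 50.8
[-0.94 -0.24 -2.08] [ 0.004  0.047 -0.044]
[ 0.11  0.42 -1.22] [-0.054  0.07   0.006]
[ 0.18  0.5  -2.36] [-0.036  0.074  0.002]
[ 0.13 -0.36 -1.43] [ 0.002  0.029 -0.032]
[ 0.99 -0.63 -2.06] [-0.032  0.063  0.006]
50.52996205612489 [ 505.93396588 -226.93742717   54.10261321]
((87.98688507080078, 84.75932312011719), (114.93504333496094, 125.5836410522461), 9.605202674865723) ((87.54052734375, 85.25674438476562), (114.91487884521484, 125.27201080322266), 9.462322235107422)
```

View pics/t2.png

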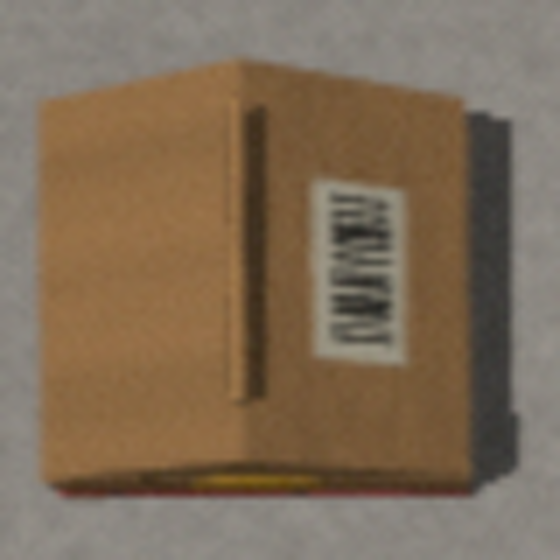

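```bash
python3 - <<'E'
from h import *
t=snap('top'); w=snap('wrist')
w1=dict(ee_pos=np.array([509.2,-218.76,223.08]),eef_rot=np.array([-179.93,.137,-76.72]))
im=cv2.imread('pics/w1.png'); 
P=lambda x,y:(215+x/7,130+y/7)
C=[(311,180,125.7),(405,188,100.3),(407,363,100.3),(315,357,125.7)]
q=np.array([onz(t,*P(x,y),z) for x,y,z in C]); print(q.round(1),q.mean(0).round(1))
e=q[[0,1]].mean(0)-q[[2,3]].mean(0); print('ridge dir yaw',np.degrees(np.arctan2(e[1],e[0])))
C=[(46,48,125.7),(75,52,100.3),(65,101,100.3),(35,98,125.7)]
q=np.array([onz(w,u,v,z,w1) for u,v,z in C]); print(q.round(1),q.mean(0).round(1))
e=q[[0,1]].mean(0)-q[[2,3]].mean(0); print('ridge dir yaw',np.degrees(np.arctan2(e[1],e[0])))
o1,d1=ray(t,266.4,168.9); o2,d2=ray(w,55.2,74.8,w1)
A=np.stack([d1,-d2],1); k=np.linalg.lstsq(A,o2-o1,rcond=None)[0]; print((o1+k[0]*d1).round(1),(o2+k[1]*d2).round(1))
for z in(80,): 
  a=onz(t,*P(463,97),z);b=onz(t,*P(470,475),z);print('eave',a.round(1),b.round(1),np.degrees(np.arctan2(*(a-b)[[1,0]])))
E
```

```text
[[622.1  48.3 125.7]
 [623.5  21.2 100.3]
 [571.4  21.1 100.3]
 [570.7  47.6 125.7]] [596.9  34.6 113. ]
ridge dir yaw 0.4570008709469754
[[622.7  42.8 125.7]
 [623.1  21.8 100.3]
 [570.6  22.4 100.3]
 [571.1  45.1 125.7]] [596.9  33.1 113. ]
ridge dir yaw -1.5781332994553192
[597.1  34.7 110.6] [596.8  34.7 110.5]
eave [654.4   3.4  80. ] [539.3   2.5  80. ] 0.4583047006946339
```

```bash
python3 -m creep '{"slide":[[0,0,0.6],[0,0,1.8],[0,0,3.4],[0,0,5],[0.2,0.5,6.6],[0.4,1,8.2],[0.6,1.6,9.8],[0.8,2.4,11.2],[1.0,3.2,12.4],[1.2,4,13.4],[1.4,4.6,14],[1.5,5,14.2]],"delta_rot":[[0,0,0],[0,0,0],[0,0,0],[-0.02,0,0],[-0.06,0,0],[-0.1,0,-0.01],[-0.15,0,-0.01],[-0.2,-0.01,-0.02],[-0.25,-0.01,-0.02],[-0.3,-0.01,-0.02],[-0.33,-0.01,-0.02],[-0.35,-0.01,-0.02]],"jaw":[5.05,5.05,5.05,5.05,5.05,5.05,5.05,5.05,5.05,5.05,5.05,5.05]}'
python3 - <<'E'
from h import *
st=env.observe(); Rt=R.from_euler('xyz',st['eef_rot'],degrees=True); p=st['ee_pos']
# target: tool x = -gripx ; gripx yaw 100 before Rx(-45)
T=R.from_euler('x',-45,degrees=True)*R.from_euler('xyz',[180,0,-80],degrees=True)
print(st['time_s'],p,(T*Rt.inv()).as_rotvec().round(3),(np.array([539,-106,228])-p).round(1),st['finger_gap'],st['q'].round(0))
E
```

```text
time_s: 6.95
ee_pos: [521.8, -175.7, 197.6]
eef_rot: [176.2, -19.8, -77.3]
force: [0.4, -0.1, -2.4]
finger_gap: 50.5
6.95 [ 521.83938226 -175.7457785   197.61082172] [-0.434 -0.011 -0.034] [17.2 69.7 30.4] 50.45702813899357 [ -8.  15. 100. -22.  63.  80.]
```

```bash
python3 -m creep '{"slide":[[0.1,0.5,0.3],[0.3,1.2,0.7],[0.5,2,1.1],[0.7,2.8,1.5],[0.9,3.6,1.9],[1.1,4.4,2.2],[1.3,5.2,2.5],[1.5,6,2.8],[1.6,6.6,3],[1.7,6.9,3],[1.7,7,3],[1.7,7,3]],"delta_rot":[[-0.03,0,0],[-0.08,0,0],[-0.13,0,-0.01],[-0.18,0,-0.01],[-0.23,-0.01,-0.02],[-0.28,-0.01,-0.02],[-0.33,-0.01,-0.03],[-0.38,-0.01,-0.03],[-0.41,-0.01,-0.03],[-0.434,-0.01,-0.034],[-0.434,-0.01,-0.034],[-0.434,-0.01,-0.034]],"jaw":[5.05,5.05,5.05,5.05,5.05,5.05,5.05,5.05,5.05,5.05,5.05,5.05]}'
python3 - <<'E'
from h import *
st=env.observe(); w=snap('wrist','w5.png'); snap('side','s5.png'); print(st['time_s'],st['ee_pos'].round(2),st['eef_rot'].round(2),st['finger_gap'],st['force'])
E
```

```text
time_s: 7.95
ee_pos: [538.8, -105.5, 227.3]
eef_rot: [170.0, -44.1, -75.9]
force: [-0.2, 0.2, -1.8]
finger_gap: 50.7
7.95 [ 538.82 -105.46  227.32] [170.03 -44.06 -75.92] 50.674927641998764 [-0.1561219   0.2120102  -1.80257362]
```

View pics/w5.png

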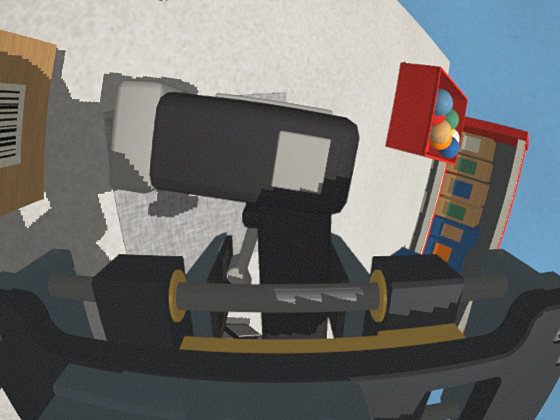

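```bash
python3 - <<'E'
from h import *
w=snap('wrist'); I=dict(ee_pos=np.zeros(3),eef_rot=np.zeros(3))
q={n:onz(w,u,v,-46,I)[:2].round(1) for n,u,v in [('noseT',119,82),('noseB',112,184),('aT',185,95),('bT',330,115),('aB',165,185),('bB',318,212),('rear',358,165),('hL',262,240),('hR',330,240)]}
print(q)
for a,b in(('aT','bT'),('aB','bB')): d=q[a]-q[b]; print(np.degrees(np.arctan2(d[1],d[0])))
# expected in tool frame: grip axes gx=-x, gy=+y ; scanner beam = rot gx by -10deg (gx is +10 from beam)
c,s=np.cos(.175),np.sin(.175)
def s2t(x,y): 
    v=np.array([x+20,y-58]); g=np.array([c*v[0]+s*v[1],-s*v[0]+c*v[1]]); return np.array([-g[0],g[1]]).round(1)
for n,x,y in [('noseT',61,-24),('noseB',61,24),('rear',-43,0),('window',61,0)]: print(n,s2t(x,y))
# window & beam in world
st=env.observe(); Rt=R.from_euler('xyz',st['eef_rot'],degrees=True).as_matrix()
wt=s2t(61,0); W=st['ee_pos']+Rt@np.array([*wt,-18]); b=Rt@np.array([-c,-s,0]); print('window',W,'beam',b)
L=np.array([597,34.5,113]); k=(L-W)@b; print('dist',k,'miss',(W+k*b-L).round(1), 'off-normal',np.degrees(np.arccos(-b@np.array([0,-.7071,.7071]))))
E
```

```text
{'noseT': array([-64.2, -96.3]), 'noseB': array([-70. , -53.4]), 'aT': array([-35.1, -88.1]), 'bT': array([ 21.2, -79.4]), 'aB': array([-45. , -52.3]), 'bB': array([ 17.3, -40.8]), 'rear': array([ 32.9, -60.1]), 'hL': array([ -5.4, -28.8]), 'hR': array([ 22.8, -28.7])}
-171.21560487276514
-169.54145916449184
noseT [-65.5 -94.9]
noseB [-73.8 -47.6]
rear [ 32.7 -53.1]
window [-69.7 -71.2]
window [596.7638703  -36.41478545 183.39756373] beam [ 0.00103987  0.70758577 -0.70662671]
dist 99.92333694089555 miss [-0.1 -0.2 -0.2] off-normal 0.26081436127687724
```

```bash
python3 -m creep '{"slide":[[-0.2,0,0],[-0.2,0,0],[-0.2,0,0],[-0.2,0,0],[-0.2,0,0],[-0.2,0,0],[-0.2,0,0],[-0.2,0,0],[-0.2,0,0],[-0.2,0,0],[-0.2,0,0],[-0.2,0,0]],"delta_rot":[[0,0,0],[0,0,0],[0,0,0],[0,0,0],[0,0,0],[0,0,0],[0,0,0],[0,0,0],[0,0,0],[0,0,0],[0,0,0],[0,0,0]],"jaw":[5.05,5.05,5.05,5.05,4.8,4.6,4.4,4.3,4.2,4.2,4.2,4.2]}'
python3 - <<'E'
from h import *
st=env.observe(); s=snap('side','s6.png'); w=snap('wrist','w6.png'); st=env.observe(); print(st['time_s'],st['finger_gap'],st['ee_pos'].round(1),st['eef_rot'].round(2))
b=snap('top')['img'][:,:,::-1]
cv2.imwrite('pics/s6.png',np.hstack([cv2.resize(s['img'][100:300,130:380,::-1],(400,320)),cv2.resize(b[110:260,180:370],(400,320))]))
E
```

```text
time_s: 9.1
ee_pos: [536.7, -106.3, 227.9]
eef_rot: [170.1, -44.1, -76.0]
force: [0.4, 0.7, -3.0]
finger_gap: 43.5
9.2 43.307169233932854 [ 536.7 -106.4  227.9] [170.12 -44.09 -76.05]
```

View pics/s6.png

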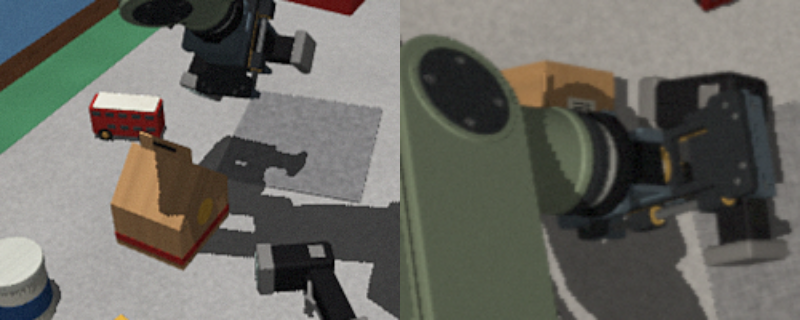

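```bash
python3 -m creep '{"slide":[[0,0,0],[0,0,0],[0,0,0],[0,0,0],[0,0,0],[0,0,0],[0,0,0],[0,0,0],[0,0,0],[0,0,0],[0,0,0],[0,0,0]],"delta_rot":[[0,0,0],[0,0,0],[0,0,0],[0,0,0],[0,0,0],[0,0,0],[0,0,0],[0,0,0],[0,0,0],[0,0,0],[0,0,0],[0,0,0]],"jaw":[4.0,4.0,4.0,4.0,4.0,4.0,4.0,4.0,4.0,4.0,4.0,4.0]}'
python3 -m creep '{"slide":[[0,0,0],[0,0,0],[0,0,0],[0,0,0],[0,0,0],[0,0,0],[0,0,0],[0,0,0],[0,0,0],[0,0,0],[0,0,0],[0,0,0]],"delta_rot":[[0,0,0],[0,0,0],[0,0,0],[0,0,0],[0,0,0],[0,0,0],[0,0,0],[0,0,0],[0,0,0],[0,0,0],[0,0,0],[0,0,0]],"jaw":[4.0,4.0,4.0,4.0,4.4,4.6,4.8,4.9,5.0,5.05,5.05,5.05]}'
python3 - <<'E'
from h import *
g=[]
for i in range(4): w=snap('wrist','w7.png'); st=env.observe(); g.append(st['finger_gap'])
print(st['time_s'],np.mean(g),st['ee_pos'].round(1),st['eef_rot'].round(2))
for f in('w5.png','w6.png','w7.png'):
    a=cv2.imread('pics/'+f)[120:200,255:345]; m=(a.min(2)>95).astype(np.uint8); c=max(cv2.findContours(m,0,2)[0],key=cv2.contourArea); print(f,cv2.minAreaRect(c))
E
```

```text
time_s: 10.25
ee_pos: [536.7, -106.4, 227.9]
eef_rot: [170.1, -44.1, -76.1]
force: [0.5, 0.6, -2.8]
finger_gap: 42.9
time_s: 11.25
ee_pos: [536.7, -106.3, 227.9]
eef_rot: [170.1, -44.1, -76.0]
force: [-0.1, -0.1, -1.2]
finger_gap: 50.8
11.45 50.55451601229692 [ 536.7 -106.4  227.9] [170.12 -44.09 -76.05]
w5.png ((45.486488342285156, 42.08108139038086), (51.95008087158203, 56.553253173828125), 9.462322235107422)
w6.png ((43.5941162109375, 40.07646942138672), (51.95484924316406, 56.94424819946289), 12.528807640075684)
w7.png ((45.486488342285156, 42.08108139038086), (51.95008087158203, 56.55324935913086), 9.462322235107422)
```

```bash
python3 - <<'E'
from h import *
w=snap('wrist'); I=dict(ee_pos=np.zeros(3),eef_rot=np.zeros(3))
for f in('w5.png','w6.png','w7.png'):
    a=cv2.imread('pics/'+f); m=(a.min(2)>95).astype(np.uint8); M=np.zeros_like(m); M[120:200,255:345]=m[120:200,255:345]
    c=max(cv2.findContours(M,0,1)[0],key=cv2.contourArea)
    p=np.array([onz(w,*q[0],-46,I)[:2] for q in c],np.float32); r=cv2.minAreaRect(p); ce=p.mean(0)
    # upper head edge: bright floor above -> dark head, columns 185..325
    g=cv2.GaussianBlur(a,(3,3),0).max(2).astype(int); e=[]
    for u in range(185,326,5):
        col=g[80:135,u]; k=np.where(col<60)[0]
        if len(k): e.append(onz(w,u,80+k[0],-46,I)[:2])
    e=np.array(e); vx=cv2.fitLine(e.astype(np.float32),cv2.DIST_HUBER,0,.01,.01).ravel()
    print(f,'sticker',np.round(r[0],2),np.round(r[1],1),round(r[2],2),'edge angle',np.degrees(np.arctan(vx[1]/vx[0])).round(2),vx[2:].round(1))
E
cd pics; python3 -c "
import cv2,numpy as np
cv2.imwrite('cmp.png',np.hstack([cv2.resize(cv2.imread(f)[60:270,80:380],(400,280)) for f in('w5.png','w6.png')]))"
```

```text
w5.png sticker [  9.94 -60.77] [20.1 22.2] 8.85 edge angle 9.37 [ -4.5 -83.4]
w6.png sticker [  9.2  -61.59] [20.1 22.3] 11.94 edge angle 11.92 [ -8.7 -85.9]
w7.png sticker [  9.94 -60.78] [20.1 22.2] 8.85 edge angle 9.47 [ -7.7 -83.9]
```

View pics/cmp.png

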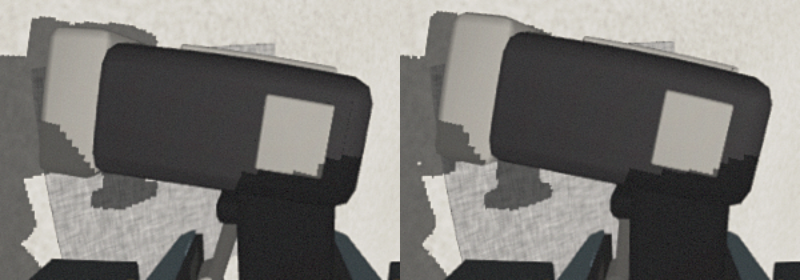

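```bash
python3 -m creep '{"slide":[[-0.2,0,0],[-0.5,0,0],[-0.5,0,0],[-0.5,0,0],[-0.5,0,0],[-0.5,0,0],[-0.5,0,0],[-0.5,0,0],[-0.5,0,0],[-0.5,0,0],[-0.5,0,0],[-0.5,0,0]],"delta_rot":[[0,0,0],[0,0,0],[0,0,0],[0,0,0],[0,0,0],[0,0,0],[0,0,0],[0,0,0],[0,0,0],[0,0,0],[0,0,0],[0,0,0]],"jaw":[5.05,5.05,5.05,5.05,5.05,4.8,4.6,4.4,4.2,4.0,4.0,4.0]}'
python3 -m creep '{"slide":[[0,0,0],[0,0,0],[0,0,0],[0,0,0],[0,0,0],[0,0,0],[0,0,0],[0,0,0],[0,0,0],[0,0,0],[0,0,0],[0,0,0]],"delta_rot":[[0,0,0],[0,0,0],[0,0,0],[0,0,0],[0,0,0],[0,0,0],[0,0,0],[0,0,0],[0,0,0],[0,0,0],[0,0,0],[0,0,0]],"jaw":[4.0,4.0,4.0,4.0,4.0,4.0,4.0,4.0,4.0,4.0,4.0,4.0]}'
python3 -m creep '{"slide":[[0,0,0],[0,0,0],[0,0,0],[0,0,0],[0,0,0],[0,0,0],[0,0,0],[0,0,0],[0,0,0],[0,0,0],[0,0,0],[0,0,0]],"delta_rot":[[0,0,0],[0,0,0],[0,0,0],[0,0,0],[0,0,0],[0,0,0],[0,0,0],[0,0,0],[0,0,0],[0,0,0],[0,0,0],[0,0,0]],"jaw":[4.0,4.0,4.0,4.0,4.4,4.6,4.8,4.9,5.0,5.05,5.05,5.05]}'
python3 - <<'E'
from h import *
st=env.observe(); Rt=R.from_euler('xyz',st['eef_rot'],degrees=True); p=st['ee_pos']
T=R.from_euler('xyz',[180,0,-76.8],degrees=True)
print(st['time_s'],st['finger_gap'],p.round(1),(T*Rt.inv()).as_rotvec().round(3),(np.array([506.4,-227,80])-p).round(1))
E
```

```text
time_s: 12.5
ee_pos: [531.7, -106.4, 227.9]
eef_rot: [170.1, -44.1, -76.0]
force: [-0.2, 0.5, -2.8]
finger_gap: 43.2
time_s: 13.5
ee_pos: [531.7, -106.4, 227.9]
eef_rot: [170.1, -44.1, -76.0]
force: [0.2, 0.7, -2.3]
finger_gap: 43.5
time_s: 14.5
ee_pos: [531.7, -106.4, 227.9]
eef_rot: [170.1, -44.1, -76.0]
force: [-0.4, -0.2, -0.8]
finger_gap: 50.5
14.5 50.45189033210906 [ 531.7 -106.4  227.9] [0.785 0.021 0.054] [ -25.3 -120.6 -147.9]
```

```bash
python3 -m creep '{"slide":[[-0.1,-0.5,0],[-0.3,-1.2,0],[-0.5,-2.2,-0.1],[-0.7,-3.2,-0.3],[-0.9,-4.2,-0.6],[-1.1,-5.2,-1],[-1.3,-6.2,-1.5],[-1.5,-7.2,-2],[-1.7,-8.2,-2.5],[-1.8,-9,-3],[-1.9,-9.5,-3.3],[-1.9,-9.7,-3.4]],"delta_rot":[[0.02,0,0],[0.06,0,0],[0.11,0,0.01],[0.16,0,0.01],[0.21,0.01,0.01],[0.26,0.01,0.02],[0.31,0.01,0.02],[0.36,0.01,0.02],[0.41,0.01,0.03],[0.45,0.01,0.03],[0.48,0.01,0.03],[0.5,0.01,0.03]],"jaw":[5.05,5.05,5.05,5.05,5.05,5.05,5.05,5.05,5.05,5.05,5.05,5.05]}'
python3 - <<'E'
from h import *
st=env.observe(); Rt=R.from_euler('xyz',st['eef_rot'],degrees=True); p=st['ee_pos']
T=R.from_euler('xyz',[180,0,-76.8],degrees=True)
print(st['finger_gap'],p.round(1),(T*Rt.inv()).as_rotvec().round(3),(np.array([506.4,-227,60])-p).round(1))
E
```

```text
time_s: 15.5
ee_pos: [511.5, -205.2, 194.0]
eef_rot: [176.9, -16.0, -77.9]
force: [0.6, -0.2, -1.9]
finger_gap: 50.3
50.302120265561726 [ 511.5 -205.2  194. ] [0.284 0.008 0.027] [  -5.1  -21.8 -134. ]
```

```bash
python3 -m creep '{"slide":[[-0.1,-0.3,-0.5],[-0.2,-0.7,-1.5],[-0.3,-1.2,-3],[-0.4,-1.7,-4.6],[-0.5,-2.1,-6.2],[-0.5,-2.2,-7.8],[-0.5,-2.2,-9.4],[-0.5,-2.2,-11],[-0.5,-2.2,-12.2],[-0.5,-2.2,-13],[-0.5,-2.2,-13.4],[-0.5,-2.2,-13.4]],"delta_rot":[[0.03,0,0],[0.07,0,0.01],[0.12,0,0.01],[0.17,0,0.02],[0.22,0.01,0.02],[0.26,0.01,0.03],[0.284,0.01,0.027],[0.284,0.01,0.027],[0.284,0.01,0.027],[0.284,0.01,0.027],[0.284,0.01,0.027],[0.284,0.01,0.027]],"jaw":[5.05,5.05,5.05,5.05,5.05,5.05,5.05,5.05,5.05,5.05,5.05,5.05]}'
python3 - <<'E'
from h import *
st=env.observe();s=snap('wrist','w8.png'); Rt=R.from_euler('xyz',st['eef_rot'],degrees=True); p=st['ee_pos']
T=R.from_euler('xyz',[180,0,-76.8],degrees=True)
print(st['finger_gap'],p.round(1),(T*Rt.inv()).as_rotvec().round(3),st['force'])
a=cv2.imread('pics/w8.png')[120:200,255:345]; m=(a.min(2)>95).astype(np.uint8); c=max(cv2.findContours(m,0,2)[0],key=cv2.contourArea); print(cv2.minAreaRect(c))
E
```

```text
time_s: 16.5
ee_pos: [506.0, -227.3, 59.5]
eef_rot: [179.8, 0.1, -76.7]
force: [-0.3, 1.1, -1.2]
finger_gap: 50.6
50.61962495922991 [ 506.  -227.3   59.5] [-0.    -0.003 -0.001] [-0.27623591  1.1281064  -1.16856469]
((45.33783721923828, 41.97297668457031), (52.27887725830078, 56.7176513671875), 9.462322235107422)
```

```bash
python3 -m creep '{"slide":[[0,0,-0.6],[0,0,-1.5],[0,0,-2.4],[0,0,-3.2],[0,0,-3.7],[0,0,-4],[0,0,-4.2],[0,0,-4.3],[0,0,-4.35],[0,0,-4.35]],"delta_rot":[[0,0,0],[0,0,0],[0,0,0],[0,0,0],[0,0,0],[0,0,0],[0,0,0],[0,0,0],[0,0,0],[0,0,0]],"jaw":[5.05,5.05,5.05,5.05,5.05,5.05,5.05,5.05,5.05,5.05]}'
python3 -m creep '{"slide":[[0,0,-0.05],[0,0,-0.1],[0,0,-0.1],[0,0,-0.1]],"delta_rot":[[0,0,0],[0,0,0],[0,0,0],[0,0,0]],"jaw":[5.05,5.05,5.05,5.05]}'
```

```text
time_s: 17.38
ee_pos: [506.7, -227.5, 16.8]
eef_rot: [179.9, -0.0, -76.7]
force: [0.4, -0.0, -2.5]
finger_gap: 50.7
time_s: 17.72
ee_pos: [506.8, -227.5, 15.9]
eef_rot: [179.9, -0.0, -76.7]
force: [-0.6, -0.0, -2.5]
finger_gap: 50.6
```

```bash
python3 -m creep '{"slide":[[0,0,-0.05],[0,0,-0.1],[0,0,-0.15],[0,0,-0.18],[0,0,-0.18],[0,0,-0.18]],"delta_rot":[[0,0,0],[0,0,0],[0,0,0],[0,0,0],[0,0,0],[0,0,0]],"jaw":[5.05,5.05,5.05,5.05,5.05,5.05]}'
```

```text
time_s: 18.22
ee_pos: [506.8, -227.6, 14.3]
eef_rot: [179.9, -0.0, -76.7]
force: [-1.3, -0.8, 1.0]
finger_gap: 50.6
```

```bash
python3 -m creep '{"slide":[[0,0,0],[0,0,0],[0,0,0],[0,0,0],[0,0,0],[0,0,0],[0,0,0],[0,0,0]],"delta_rot":[[0,0,0],[0,0,0],[0,0,0],[0,0,0],[0,0,0],[0,0,0],[0,0,0],[0,0,0]],"jaw":[5.2,5.4,5.8,6.4,7.2,8,8.5,8.5]}'
python3 -m creep '{"slide":[[0,0,0.5],[0,0,1.5],[0,0,3],[0,0,5],[0,0,8],[0,0,11],[0,0,14],[0,0,17],[0,-2,20],[-2,-5,22],[-5,-8,23],[-7,-10,23]],"delta_rot":[[0,0,0],[0,0,0],[0,0,0],[0,0,0],[0,0,0],[0,0,0],[0,0,0],[0,0,0],[0,0,0],[0,0,0],[0,0,0],[0,0,0]],"jaw":[8.5,8.5,8.5,8.5,8.5,8.5,8.5,8.5,8.5,8.5,8.5,8.5]}'
python3 -m creep '{"slide":[[-2,-3,0],[-5,-6,0],[-8,-9,0],[-11,-12,0],[-14,-15,0],[-16,-17,0],[-16,-17,0]],"delta_rot":[[0,0,0],[0,0,0],[0,0,0],[0,0,0],[0,0,0],[0,0,0],[0,0,0]],"jaw":[8.5,8.5,8.5,8.5,8.5,8.5,8.5]}'
python3 -c "
from h import *
a=snap('top')['img'];b=snap('side')['img']
cv2.imwrite('pics/end.png',np.hstack([cv2.resize(x[:,:,::-1],(400,300)) for x in (a,b)]))
o=cv2.imread('pics/top0.png'); d=cv2.absdiff(o,a[:,:,::-1].copy()).max(2)
for n,(x0,y0,x1,y1) in dict(carton=(215,130,290,210),bus=(300,45,350,120),tin=(115,100,180,160),puzzle=(100,185,170,265),scanner=(335,165,415,250),left=(200,235,280,330)).items(): print(n,(d[y0:y1,x0:x1]>40).sum())"
```

```text
time_s: 18.88
ee_pos: [506.8, -227.6, 14.3]
eef_rot: [179.9, -0.0, -76.7]
force: [-0.3, -0.3, 0.3]
finger_gap: 84.4
time_s: 19.88
ee_pos: [436.4, -330.0, 248.4]
eef_rot: [-179.9, -0.4, -76.7]
force: [0.6, -0.5, 0.2]
finger_gap: 85.0
time_s: 20.47
ee_pos: [272.2, -503.7, 249.3]
eef_rot: [180.0, -0.5, -77.0]
force: [0.7, -0.3, 0.8]
finger_gap: 85.0
carton 0
bus 0
tin 0
puzzle 0
scanner 66
left 0
```

View pics/end.png

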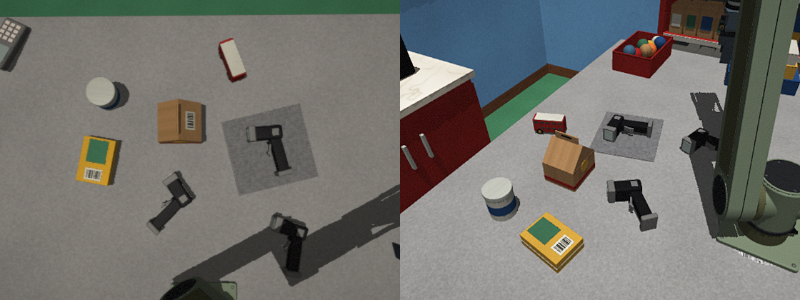

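The scanner lies flat on the mat as it started, nothing else has moved, and the arm is clear.

```bash
python3 -c "
from plant import env
print(env.job_done())"
```

```text
the job is handed in; nothing more can be done
None
```

The scanner was aimed at the carton label, fired, and laid back flat on its mat, and I handed the job in at about 20.5 s. I ended up scanning the label twice.

- **Pick-up:** I took the scanner on the mat, the one farthest from the base, by its handle. The finger gap read about 50.5 mm, so the trigger may have been pressed in by up to about 0.5 mm while carrying. For the first lift it read about 50.0 mm, so up to about 1 mm. At rest the gap is 51 mm and fired it is 44 mm.
- **First scan:** Before the squeeze the aim worked out within about 1–2 mm of the label's middle, about 100 mm off and square to within 1°. I squeezed home (gap about 43 mm) for well over a second and let go.
- **What went wrong:** The wrist picture showed the scanner turned about 3° in the fingers while squeezed. That put the beam about 8 mm off the label's middle along its long side, though still on the label.
- **Second scan:** I shifted 5 mm to correct this, squeezed home again for over a second and released. By calculation the squeezed aim was then about 3 mm off; I took no picture of that squeeze.
- **Put-down:** The scanner was lowered until its weight came off the wrist, then released.
- **Last checks:** The final pictures show it flat on the mat, in nearly the same place as at the start. The carton, bus, tin, puzzle box and the second scanner left of the mat show no change in the top view. I did not run that comparison on the third scanner, nearest the base.

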